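# Put a power plug back together in the bench socket

## Robot

A 6-joint arm with a two-finger parallel gripper is mounted at the origin on the work surface. World frame = base frame: x ahead of the robot, y to its left, z up, the work surface at z = 0. Lengths are in mm, angles in degrees, forces in N, time in s.
With the tool pointing down it reaches from about 325 to 925 mm from the base axis. Payload 3.1 kg.
Tool frame: the origin (TCP) lies at the very end of the fingers, on their centre line; the grasp point (between the pads) lies grasp_offset behind it (grasp_offset is the distance from the TCP to the grasp point, in mm); z points along the fingers, y is the line along which they close (so a half turn about z gives the same grasp; the last joint's range is limited). The gripper opens to 85 mm and grips with 20 to 120 N. Pads are 22 mm wide; open, the fingers measure 114 mm over their backs; the gripper's body (76 mm by 85 mm) begins 54 mm behind the grasp point. The pads swing forward as they close: fully open they stand 13 mm farther back than shut.
Start: joints at [67.54, 12.427, 92.441, -0, 75.132, -6.429], TCP at [172.583, 600.712, 231.3] pointing down, gripper open.
Joint ranges: [-157.48, 157.48], [-44.54, 120.13], [17.64, 146.25], [-64.5, 244.5], [7.68, 150.69], [-147.95, 147.95]. Speed limits (degrees/s): [159.86, 159.86, 180, 180, 180, 180].

## Interface

Orientations are given as [roll, pitch, yaw] about the fixed x, y, z axes, in that order (R = Rz(yaw) Ry(pitch) Rx(roll)).
In Python, from station import * gives the robot as it stands. Calls block until the motion is done:
- goto(position, orientation): joint-space move of the TCP to a pose.
- move_l(position, attitude=None, speed=150): straight line of the TCP; attitude=None keeps the orientation; speed is the mean speed in mm/s.
- move_j(angles): joint-space move.
- grip(opening, squeeze=None): finger opening in mm; squeeze is the grip in N (None keeps the last); returns when the fingers have stopped.
- wait(seconds).
- solve_ik(position, orientation): joint angles nearest the present ones, or None.
- get_obs(): the state.
- get_image(name): name is "side" or "top"; returns the picture (420x560x3 uint8, red, green, blue); there is no depth.
- get_calibration(name): a dict with "fx", "fy", "cx", "cy" (pixels), "R" (3x3) and "t" (3): a world point X has camera coordinates R X + t. Camera axes: x right, y down, z forward; pixel columns grow to the right and rows downward; lengths in mm; the calibration is good to about 2 mm. A picture is of the moment at which its call begins. get_calibration takes no time and is no camera call.
A pose or a line that the arm cannot do raises Unreachable and nothing moves.
- sign_off(): hands the job in; it is judged then, once.
Trained networks look in the newest picture that a camera, given by its name, has taken for a name from the list of things; names that differ only in an ending like _2 or _b are one class to them, and where a whole thing is asked for, a point or a joint stands for the part that bears it (a point fixed in the world has none). Each returns a list of dicts, best first, with "score" (0 to 1); they miss things now and then, are a little off and sometimes report something else, mostly with a low value. They report only what shows in the picture. A call takes as long as a camera call. They do not tell look-alikes from the thing itself.
- spot_in(name, camera): "extent" ([centre column, centre row, width, height] in pixels, round what is visible of it).
- regions_of(name, camera): "region" (420x560 bool, what is visible of it) and "extent" ([centre column, centre row, width, height] in pixels, round what is visible of it).
The state is a dict: "t": time; "joint_pos": joint angles; "qvel": joint speeds; "effort": joint torques, N m; "tcp_pos": TCP position; "ee_rot": TCP orientation; "wrist_force": force on the tool from outside, world axes, zero at the start; "moment": the same for the moment, N m; "grip_width": finger opening in mm; "grip_force": force on a finger pad.
Only numpy, scipy, OpenCV 4.12 (cv2) and the standard library are available. Lean on these libraries where they do the work, as an engineer would, in place of code of your own. Each camera call takes 0.05 s, during which the arm holds its last target. There are 200 camera calls.

## Task

Put the big power plug back together in the round socket of the steel bench plate: first stand the housing in the socket, foot down; then seat the contact insert fully in the housing's open mouth, pins up; then lower the clamping collar over the insert until its lip rests on the insert; and last set the dust cap over the pins, mouth down, on top of the collar. Leave the finished stack upright and centred, and leave the tub, the screwdriver and the spanner where they are.

Things in the scene. Friction and masses are not known exactly. Their poses are not given: they have to be found in the camera images.
- jig_seat (a point): Bench socket, fixed: dark square steel plate 90 x 90 x 10 mm carrying a bright aluminium ring (outside 56, inside 43, 12 mm high above the plate). This point: centre of the socket's floor, level with the plate's top, 10 mm above the table; z up. The housing's foot stands on this floor inside the ring, 3.5 mm play all round.
- housing_mid (a point): Plug housing, loose grey tube standing mouth up, 76 mm tall, 160 g. Ribbed foot 36 mm across for the lowest 18 mm; 43 mm across from 23 mm up. Bore in its top: 36 wide, 36 deep. This point: on its axis, 38 mm above its underside, a good height to grip; z up the axis. In the socket this point is 38 mm above the socket's floor.
- insert_mid (a point): Contact insert, loose, standing on its spigot, 54 mm tall, 110 g: black spigot 29 mm across, 22 tall; grey flange 44 across, 16 thick, above it; four brass pins 16 tall on top, within a 22 mm circle. This point: on its axis, 27 mm above its underside, in the flange: grip here; z up. Seated, spigot in the bore and flange on the housing's rim, it is 43 mm above the housing's point.
- collar_mid (a point): Clamping collar, loose ribbed grey ring, lip up, 62 mm across, 42 tall, 80 g. Inside 52 mm wide for the lower 36 mm; the top 6 mm is an inward lip with a 34 mm hole. This point: on its axis, 21 mm above its underside; grip across the outside; z up. In place, over the insert's flange with the lip's underside on it and the pins through the hole, it is 4 mm below the insert's point.
- cap_mid (a point): Dust cap, loose smooth grey cup, mouth down, closed end up, 50 mm across, 46 tall, 70 g; hollow below 39 wide, 30 deep. This point: on its axis, 23 mm above its underside: grip here; z up. In place, its rim lies on the collar's flat top, over the pins that stand 10 mm out of it, and this point is 44 mm above the collar's point.
- tub: A white plastic bowl-shaped tub, 110 mm across and 60 mm tall, empty, standing on the bench: leave it alone. Origin at the centre of its underside.
- screwdriver: A black-handled screwdriver lying on the far side of the bench: leave it alone. It lies along its x axis, handle to -x; the origin is on its underside about mid-length.
- spanner: A steel spanner lying on the bench: leave it alone. It lies along its x axis; the origin is on its underside about mid-length.
Not all that is in view belongs to the job. Leave any purple look-alike of the part that bears cap_mid alone. Leave any blue look-alike of the part that bears collar_mid alone.

How it is judged:
By the outcome, as a careful person would: the job done as asked, in the order asked, and still so for the second after the job is handed in, with the robot touching nothing.
It also fails if it takes over 115 s, if anything falls off the work surface, if the arm or the gripper's body presses on something with over 40 N, if the wrist force passes 120 N, or if a joint passes its speed limit or range.

## Working session

There is one attempt and no reset: what is moved stays moved. The work goes in short steps, each a Python script; the robot and the scene stay as the last script left them, time stands still between calls to the robot, and variables do not carry over. Pictures are saved under pics/ and viewed, at most 14 in all, crops included, and the job is handed in when it is done.

```bash
mkdir -p pics; ls
python3 - <<'E'
from station import *
import cv2
o=get_obs(); print(o)
for n in("side","top"):
    im=get_image(n); cv2.imwrite(f"pics/{n}0.png",im[:,:,::-1])
    c=get_calibration(n); print(n,{k:(v if not hasattr(v,'tolist') else v.tolist()) for k,v in c.items()})
    for t in("jig_seat","housing_mid","insert_mid","collar_mid","cap_mid","tub","screwdriver","spanner"):
        print(t,[(round(d["score"],2),[round(float(x)) for x in d["extent"]]) for d in spot_in(t,n)][:4])
E
```

```text
pics
{'t': 0.0, 'joint_pos': array([ 6.75400935e+01,  1.24785880e+01,  9.25297129e+01, -3.97265656e-04,
        7.51330172e+01, -6.42846591e+00]), 'qvel': array([ 0.0822622 ,  0.03300773,  0.04212301,  0.03654287,  0.02768312,
       -0.01987358]), 'effort': array([-1.89158207e-03, -3.96832430e+01, -3.03858304e+01, -1.73957178e-04,
        9.48194240e-03, -6.02412882e-06]), 'tcp_pos': array([172.26259313, 599.9262613 , 229.93722465]), 'ee_rot': array([-1.79859527e+02, -1.54410342e-02,  1.63968643e+02]), 'wrist_force': array([0.40990515, 0.91973959, 0.5819473 ]), 'moment': array([-0.0059708 ,  0.03675316,  0.01374576]), 'grip_force': 0.0, 'grip_width': 85.63243534753376}
side {'fx': 428.8214414898246, 'fy': 428.8214414898246, 'cx': 281.7208231547979, 'cy': 213.3181504338455, 'R': [[0.9565463278027926, -0.2911476767686218, 0.01587932867683997], [-0.17891154692314246, -0.6290611437444711, -0.7564871022089315], [0.23023853097290464, 0.7207739643904547, -0.6538158082459514]], 't': [-566.7432386944173, 138.92815898596317, 970.6044711357092]}
jig_seat []
housing_mid [(0.91, [311, 256, 18, 3
[... 416 characters left out ...]
27738, 'R': [[0.005276356774926927, -0.9998903656210406, -0.013835345944571696], [-0.9883840621995672, -0.0031131979569695135, -0.15194490313387557], [0.15188517257805573, 0.014476350945698137, -0.9882921276698661]], 't': [-22.566304640579386, 611.607484575747, 914.9500697860979]}
jig_seat [(0.72, [341, 209, 19, 28]), (0.61, [267, 272, 47, 54])]
housing_mid [(0.88, [341, 209, 21, 24])]
insert_mid [(0.81, [353, 269, 18, 21])]
collar_mid [(0.87, [189, 264, 29, 27]), (0.69, [143, 276, 31, 28])]
cap_mid [(0.94, [214, 198, 22, 26]), (0.62, [243, 164, 24, 26])]
tub [(0.79, [124, 206, 51, 46])]
screwdriver [(0.95, [276, 136, 10, 62]), (0.58, [213, 198, 21, 23])]
spanner [(0.71, [414, 196, 37, 68])]
```

View pics/top0.png

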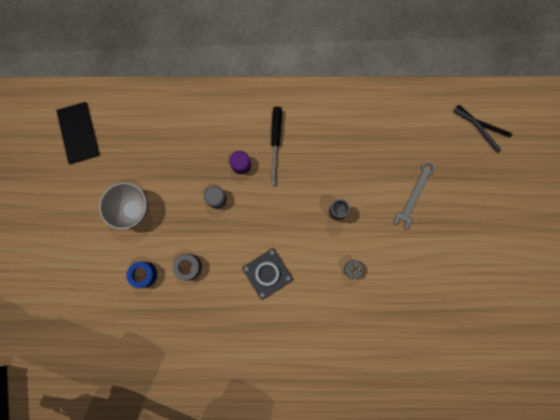

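View pics/side0.png

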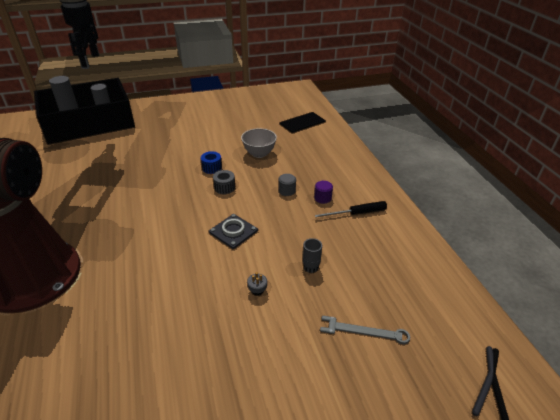

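The side and top views agree on the candidates.
- **Collar:** grey at top (188,267) and blue at (142,275). The grey one matches the description; the blue is the look-alike.
- **Cap:** grey at (215,198) and purple at (240,162). The grey one is meant.
- **Other parts:** housing (340,209), insert (354,270), socket (267,273).

I'll locate the parts with a silhouette fit and confirm the choice in a crop.

```bash
cat > vis.py <<'E'
from station import *
import numpy as np, cv2
from scipy.optimize import least_squares
PARTS={"housing_mid":([(18,0,18),(21.5,23,76)],[(341,209),(312,256)]),
"insert_mid":([(14.5,0,22),(22,22,38),(11,38,54)],[(353,269),(258,285)]),
"collar_mid":([(31,0,42)],[(188,266),(224,183)]),
"cap_mid":([(25,0,46)],[(215,198),(287,185)])}
CAM=("top","side")
def proj(n,P):
    c=get_calibration(n); q=np.asarray(P,float)@np.array(c["R"]).T+np.array(c["t"])
    return np.c_[c["fx"]*q[:,0]/q[:,2]+c["cx"],c["fy"]*q[:,1]/q[:,2]+c["cy"]]
def hullpts(cyl,x,y,z0=0):
    a=np.linspace(0,2*np.pi,48,endpoint=False)
    return np.vstack([np.c_[x+r*np.cos(a),y+r*np.sin(a),np.full(48,z0+z)] for r,z1,z2 in cyl for z in(z1,z2)])
def feat(h):
    m=cv2.moments(h.astype(np.float32)); return np.array([m["m10"],m["m01"]])/m["m00"],m["m00"]
def meas(n,name,near,tol=14):
    for d in regions_of(name,n):
        e=d["extent"]
        if np.hypot(e[0]-near[0],e[1]-near[1])<tol:
            r=d["region"].astype(np.uint8)
            # pixel areas: hull round pixel corners
            ys,xs=np.nonzero(r); p=np.vstack([np.c_[xs+dx,ys+dy] for dx in(-.4,.4) for dy in(-.4,.4)]).astype(np.float32)
            return feat(cv2.convexHull(p))+(d["score"],)
def model(n,cyl,x,y,z0): return feat(cv2.convexHull(proj(n,hullpts(cyl,x,y,z0)).astype(np.float32)))
def locate(name,near=None,z0=0,guess=(550,0),cams=CAM,tol=14):
    cyl,nr=PARTS[name]; near=near or nr; out={}; ms={}
    for n,q in zip(CAM,near):
        if n not in cams: continue
        m=meas(n,name,q,tol)
        if m is None: continue
        ms[n]=m
        s=least_squares(lambda p:model(n,cyl,*p,z0)[0]-m[0],guess,x_scale=100,diff_step=1e-3)
        out[n]=(s.x.round(1),round(m[1]/model(n,cyl,*s.x,z0)[1],2),round(m[2],2))
    return out
E
python3 - <<'E'
from vis import *
for n in CAM: get_image(n)
for k in PARTS: print(k,locate(k))
# ring: bright pixels near the socket
t=get_image("top"); s=get_image("side")
for n,im,(u,v) in(("top",t,(267,273)),("side",s,(233,228))):
    g=cv2.cvtColor(im,cv2.COLOR_RGB2GRAY).astype(int); sat=im.max(2).astype(int)-im.min(2)
    w=np.zeros_like(g,bool); w[v-16:v+17,u-16:u+17]=1
    m=w&(g>110)&(sat<40); ys,xs=np.nonzero(m)
    h=cv2.convexHull(np.c_[xs,ys].astype(np.float32)); c,a=feat(h)
    cyl=[(28,21.9,22)]
    f=least_squares(lambda p:model(n,cyl,*p,0)[0]-c,(550,0),x_scale=100,diff_step=1e-3)
    print("ring",n,c,a,model(n,cyl,*f.x,0)[1],f.x,m.sum())
    for d in regions_of("jig_seat",n):
        if abs(d["extent"][0]-u)<15: print("jig",d["score"],d["extent"])
A=cv2.resize(t[140:300,110:300],None,fx=3,fy=3,interpolation=cv2.INTER_CUBIC)
cv2.imwrite("pics/crop1.png",A[:,:,::-1])
E
```

```text
housing_mid {'top': (array([616.5,   0. ]), 1.06, 0.57), 'side': (array([648.8,   0. ]), 1.16, 0.72)}
insert_mid {'top': (array([ 479.3, -188.4]), 1.03, 0.66), 'side': (array([497.6,   0. ]), 1.31, 0.77)}
collar_mid {'top': (array([480.3,   0. ]), 1.1, 0.86), 'side': (array([464.8,   0. ]), 0.67, 0.63)}
cap_mid {'top': (array([648.3,   0. ]), 1.02, 0.77), 'side': (array([621.8,   0. ]), 0.79, 0.63)}
ring top [266.68918919 273.42956593] 407.0 451.3368942006491 [468.0404827   0.       ] 165
jig 0.69 [267.4, 273.2, 49.3, 52.1]
ring side [232.6602358  227.97909968] 311.0 273.73661170189735 [4.65594634e+02 7.08922695e-04] 110
jig 0.94 [235.1, 232.1, 48.9, 35.1]
```

View pics/crop1.png

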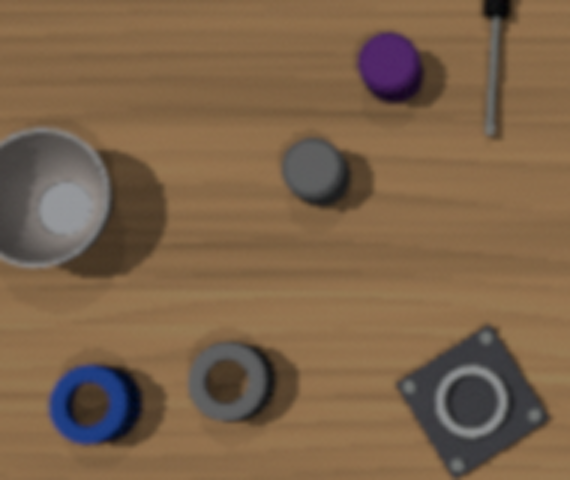

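The crop confirms the grey collar at crop (230,381) and grey cap at (315,170). The blue and purple ones are look-alikes. The solver's relative step breaks at y=0, so I'm fixing that.

```bash
python3 - <<'E'
s=open('vis.py').read()
s=s.replace("s=least_squares(lambda p:model(n,cyl,*p,z0)[0]-m[0],guess,x_scale=100,diff_step=1e-3)","sx=fit(n,cyl,z0,m[0])").replace("s.x","sx")
s+='''
def fit(n,cyl,z0,c):
    f=least_squares(lambda p:model(n,cyl,p[0]-1000,p[1]-1000,z0)[0]-c,(1550,1000.),diff_step=2e-3); return f.x-1000
def ring(n,im,uv):
    u,v=uv; g=cv2.cvtColor(im,cv2.COLOR_RGB2GRAY).astype(int); sat=im.max(2).astype(int)-im.min(2)
    w=np.zeros_like(g,bool); w[v-14:v+15,u-16:u+17]=1
    m=(w&(g>100)&(sat<40)).astype(np.uint8); k,l,st,_=cv2.connectedComponentsWithStats(m); m=l==1+st[1:,4].argmax()
    ys,xs=np.nonzero(m); p=np.vstack([np.c_[xs+dx,ys+dy] for dx in(-.4,.4) for dy in(-.4,.4)]).astype(np.float32)
    c,a=feat(cv2.convexHull(p)); cyl=[(28,10,22)] if n=="side" else [(28,21.9,22)]; x=fit(n,cyl,0,c)
    return x.round(1),a/model(n,cyl,*x,0)[1]
'''
open('vis.py','w').write(s)
E
python3 - <<'E'
from vis import *
im={n:get_image(n) for n in CAM}
for k in PARTS: print(k,locate(k))
print(ring("top",im["top"],(267,273)),ring("side",im["side"],(233,228)))
# plate corner check: full jig mask centroid
P=[(45*2**.5,0,10)]
for n,q in zip(CAM,((267,273),(235,232))):
    m=meas(n,"jig_seat",q); print("jig",n,fit(n,[(5,9.9,10)],0,m[0]),m[1:])
E
```

```text
housing_mid {'top': (array([ 615.5, -154.1]), 1.03, 0.67), 'side': (array([ 615.5, -154.5]), 1.03, 0.93)}
insert_mid {'top': (array([ 478.1, -188.2]), 1.02, 0.75), 'side': (array([ 478.1, -188.3]), 0.94, 0.76)}
collar_mid {'side': (array([481. , 200.7]), 0.99, 0.9)}
cap_mid {'top': (array([648.8, 138.4]), 0.98, 0.62), 'side': (array([648.1, 137.8]), 0.93, 0.82)}
(array([468.2,  13.9]), 1.0197643557305212) (array([468.3,  18.5]), 0.8050741478230747)
jig top [467.19606444  13.91317714] (1456.438808593899, 0.89)
jig side [466.31290896   5.26302943] (976.8390161134303, 0.73)
```

```bash
cat >> arm.py <<'E'
def fine(p,n=1):
    p=np.array(p,float); c=p.copy()
    for _ in range(n):
        wait(.15); c=c+(p-get_obs()["tcp_pos"]); move_l(list(c),speed=40)
    return c-p   # command offset that makes the real TCP right
def pick(x,y,z,yaw,lift=70,sq=40):
    grip(85); goto(pose(x,y,z+80),[180,0,yaw]); 
    off=fine(pose(x,y,z+80)); move_l(list(np.array(pose(x,y,z))+off),speed=120); st("down")
    grip(10,sq); st("gripped"); move_l(list(np.array(pose(x,y,z+lift))+off),speed=120); st("lifted")
def over(x,y,z,yaw):
    goto(pose(x,y,z),[180,0,yaw]); off=fine(pose(x,y,z)); st("over"); return off
E
python3 - <<'E'
from arm import *
pick(615.5,-154.3,38,90)
over(*SEAT,120,90)
for n in CAM: cv2.imwrite(f"pics/{n}1.png",get_image(n)[150:330,160:400,::-1].repeat(3,0).repeat(3,1))
b=proj("top",[[*SEAT,120]])[0],proj("side",[[*SEAT,120]])[0]; print(b)
print(locate("housing_mid",near=b,z0=82,tol=25))
E
```

```text
down t 6.7 tcp [ 615.9 -155.2   19.7] F [-0.4  0.3  0.2] w 84.8 gf 0.0
gripped t 7.2 tcp [ 616.1 -155.2   20.3] F [0.2 0.2 4.1] w 42.2 gf 40.8
lifted t 7.9 tcp [ 614.5 -154.6   88.4] F [-0.5 -0.2 -1.9] w 42.2 gf 40.4
over t 9.2 tcp [466.5  14.5 100.7] F [ 0.4 -0.5 -1.7] w 41.9 gf 40.4
(array([264.27913329, 273.28764174]), array([230.24910645, 194.4973508 ]))
{'side': (array([466.9,   8.9]), 0.91, 0.95)}
```

View pics/side1.png

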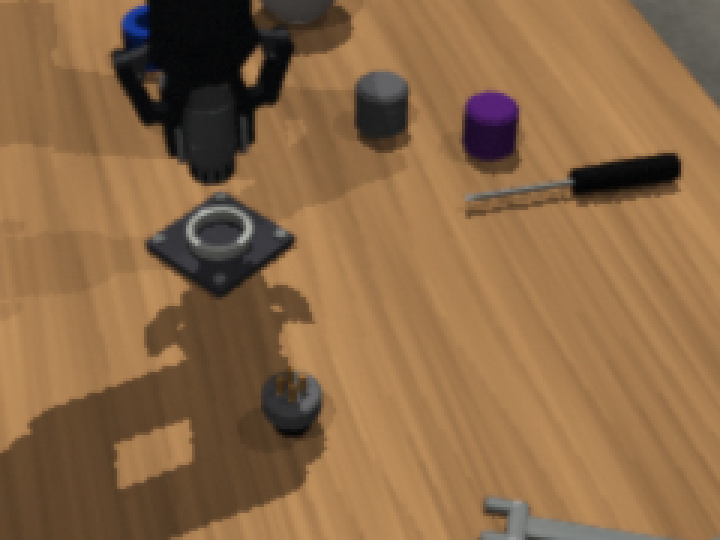

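Run:
```python
from arm import *
a=[]
for _ in range(12): a.append(get_obs()["tcp_pos"]); wait(.02)
a=np.array(a); print(a.mean(0),a.std(0),get_obs()["t"])
m=[d for d in regions_of("housing_mid","side")][0]; r=m["region"]; ys,xs=np.nonzero(r)
print(m["extent"],[(y,xs[ys==y].min(),xs[ys==y].max()) for y in range(ys.min(),ys.max()+1)])
h=proj("side",hullpts([(18,0,18)],a.mean(0)[0],a.mean(0)[1],82)); print("foot model",h.min(0),h.max(0))
h=proj("side",hullpts([(21.5,23,76)],a.mean(0)[0],a.mean(0)[1],82)); print("body model",h.min(0),h.max(0))
```

```text
[466.32626473  14.90227532 100.81904628] [0.02079738 0.03385164 0.0219337 ] 9.6333
[229.5, 194.6, 19.8, 27.5] [(179, np.int64(225), np.int64(235)), (180, np.int64(224), np.int64(236)), (181, np.int64(223), np.int64(236)), (182, np.int64(222), np.int64(237)), (183, np.int64(222), np.int64(237)), (184, np.int64(222), np.int64(237)), (185, np.int64(221), np.int64(237)), (186, np.int64(221), np.int64(237)), (187, np.int64(221), np.int64(237)), (188, np.int64(221), np.int64(238)), (189, np.int64(221), np.int64(238)), (190, np.int64(221), np.int64(238)), (191, np.int64(221), np.int64(238)), (192, np.int64(221), np.int64(238)), (193, np.int64(221), np.int64(239)), (194, np.int64(222), np.int64(239)), (195, np.int64(222), np.int64(239)), (196, np.int64(222), np.int64(239)), (197, np.int64(222), np.int64(239)), (198, np.int64(223), np.int64(239)), (199, np.int64(223), np.int64(239)), (200, np.int64(223), np.int64(239)), (201, np.int64(223), np.int64(238)), (202, np.int64(223), np.int64(238)), (203, np.int64(223), np.int64(238)), (204, np.int64(223), np.int64(238)), (205, np.int64(223), np.int64(238)), (206, np.int64(223), np.int64(238)), (207, np.int64(224), np.int64(238)), (208, np.int64(224), np.int64(237)), (209, np.int64(225), np.int64(237)), (210, np.int64(226), np.int64(236)), (211, np.int64(228), np.int64(234))]
foot model [222.41757615 196.23992455] [237.94634955 211.58077372]
body model [218.99559773 175.8747071 ] [238.92954082 205.09509044]
```

Run:
```python
from arm import *
def m(): return get_obs()["tcp_pos"].round(2)
P=np.array(pose(*SEAT,120)); print(P)
move_l(list(P),speed=60)
for _ in range(4): wait(.15); print(get_obs()["t"],m())
move_l(list(P+[2,0,0]),speed=40)
for _ in range(3): wait(.15); print(m())
```

```text
[468.   13.9 101.3]
10.0833 [468.    13.89 101.33]
10.2333 [467.96  13.92 101.27]
10.3833 [467.97  13.91 101.29]
10.5333 [468.    13.89 101.31]
[469.97  13.9  101.27]
[469.98  13.91 101.3 ]
[469.97  13.91 101.3 ]
```

```bash
python3 - <<'E'
s=open('arm.py').read(); i=s.index("def fine")
open('arm.py','w').write(s[:i]+'''def pick(x,y,z,yaw,lift=70,sq=40):
    grip(85); goto(pose(x,y,z+60),[180,0,yaw]); wait(.25)
    move_l(pose(x,y,z),speed=100); wait(.25); st("down")
    grip(10,sq); o=st("gripped"); move_l(pose(x,y,z+lift),speed=120); st("lifted"); return o
def lower(x,y,z,dz=3,speed=30,fmax=6):
    """step down to grasp-point z, stopping on contact"""
    o=get_obs(); f0=o["wrist_force"]; zz=o["tcp_pos"][2]+GO
    while zz>z:
        zz=max(z,zz-dz); move_l(pose(x,y,zz),speed=speed); f=get_obs()["wrist_force"]-f0
        if np.linalg.norm(f)>fmax: st("contact"); return zz
    st("lowered"); return zz
def release(x,y,z,up=70):
    wait(.2); grip(85); st("open"); move_l(pose(x,y,z+up),speed=150)
''')
E
python3 - <<'E'
from arm import *
x,y=468.0,13.1
move_l(pose(x,y,75),speed=100); wait(.3)
z=lower(x,y,49)
print(z); 
for n in CAM: cv2.imwrite(f"pics/{n}2.png",get_image(n)[170:290,180:340,::-1].repeat(4,0).repeat(4,1))
E
```

```text
lowered t 14.4 tcp [468.1  13.1  30.3] F [ 0.7  0.4 -0.6] w 41.8 gf 40.5
49
```

View pics/side2.png

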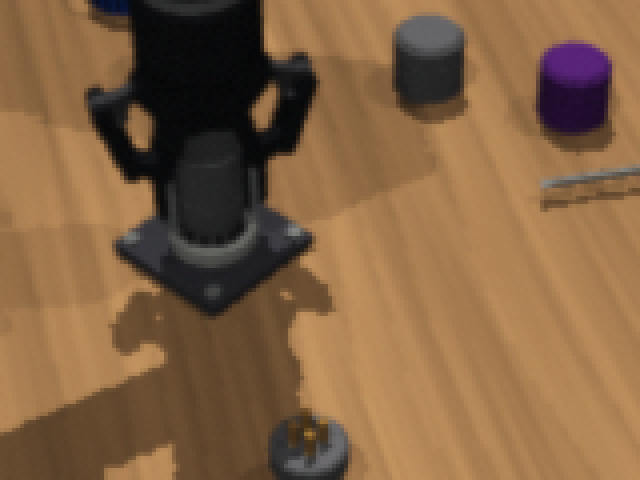

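The housing's foot is inside the ring, at about crop (212,240). I'll release it, pick up the insert, and re-measure the housing with the arm clear.

Run:
```python
from arm import *
release(468.0,13.1,49,80)
pick(478.1,-188.2,25,90,lift=60)
for n in CAM: get_image(n)
print("housing",locate("housing_mid",near=[proj(n,[[468,14,48]])[0] for n in CAM],z0=10))
for n in CAM:
    for d in regions_of("insert_mid",n)[:2]: print(n,d["score"],d["extent"])
cv2.imwrite("pics/side3.png",get_image("side")[180:320,180:340,::-1].repeat(4,0).repeat(4,1))
```

```text
open t 15.2 tcp [468.   13.1  30.4] F [-0.5  1.1  0.1] w 84.8 gf 0.0
down t 18.2 tcp [ 478.7 -188.6    7.1] F [0.6 0.5 0. ] w 85.0 gf 0.0
gripped t 18.6 tcp [ 478.3 -188.3    6.7] F [-0.3  1.6  2.7] w 42.9 gf 40.6
lifted t 19.3 tcp [ 477.6 -187.9   65.8] F [-1.1  0.5 -1. ] w 42.4 gf 40.7
housing {'top': (array([468.5,  14.2]), 0.97, 0.52), 'side': (array([460.3,  17.2]), 0.62, 0.77)}
top 0.22 [268.1, 270.9, 20.5, 22.0]
side 0.68 [256.9, 266.6, 22.1, 26.5]
```

View pics/side3.png

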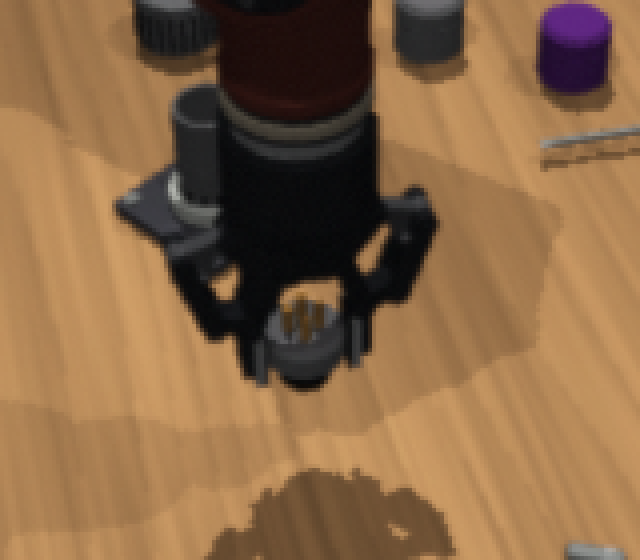

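Run:
```python
from arm import *
x,y=468.2,14.1
move_l(pose(478.1,-188.2,140),speed=150)
goto(pose(x,y,135),[180,0,90]); wait(.5); st("over")
z=lower(x,y,89.5,dz=4,speed=40)
print(z)
cv2.imwrite("pics/side4.png",get_image("side")[150:290,180:340,::-1].repeat(4,0).repeat(4,1))
```

```text
over t 21.5 tcp [468.3  13.7 116.3] F [-0.1  0.1 -0.8] w 42.4 gf 40.7
contact t 23.7 tcp [469.   14.   82.8] F [-5.1  0.  14.1] w 42.4 gf 48.1
99.03159911532833
```

View pics/side4.png

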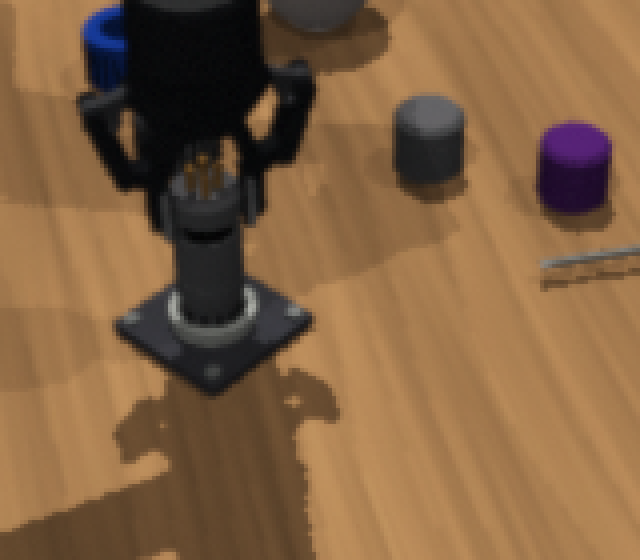

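The spigot is about 10 mm into the bore, and the fingertips probably touch the 43 mm rim because they grip only 44 mm apart. I'll nudge in x and retry, and otherwise let the insert drop, since the bore guides it.

Run:
```python
from arm import *
y=14.1
for x in(467.5,468.9):
    move_l(pose(x,y,104),speed=40); wait(.25); st(f"x{x}")
    z=lower(x,y,89.5,dz=2,speed=30,fmax=7); print(z)
    if z<90: break
```

```text
x467.5 t 24.3 tcp [467.1  14.1  84.7] F [ 0.2 -0.5 -2. ] w 42.4 gf 40.7
lowered t 26.1 tcp [467.7  14.1  70.8] F [ 0.9 -0.5  1.2] w 42.7 gf 42.2
89.5
```

That went in cleanly. I'll release it, pick up the collar, and check the insert's seat from the pictures.

Run:
```python
from arm import *
release(467.5,14.1,89.5,75)
move_l(pose(600,60,200),speed=250)
for n in CAM: im=get_image(n); cv2.imwrite(f"pics/{n}5.png",im[150:290,160:320,::-1].repeat(4,0).repeat(4,1))
print(ring("top",get_image("top"),(267,273)))
print("insert",locate("insert_mid",near=[proj(n,[[468,14,91]])[0] for n in CAM],z0=64))
print("housing",locate("housing_mid",near=[proj(n,[[468,14,48]])[0] for n in CAM],z0=10))
print("collar",locate("collar_mid"))
a,b=[np.vstack([cv2.imread(f"pics/{n}5.png")]) for n in CAM]
cv2.imwrite("pics/both5.png",cv2.resize(np.hstack([a,b]),(800,350)))
st()
```

```text
open t 26.8 tcp [467.3  14.1  70.7] F [ 1.1 -0.5 -0.3] w 85.0 gf 0.0
(array([468.8,  13.7]), 0.9772362554966203)
insert {'top': (array([467.6,  13.8]), 1.01, 0.87), 'side': (array([468.2,  17. ]), 0.68, 0.67)}
housing {'side': (array([463.5,  -1.1]), 0.57, 0.89)}
collar {'side': (array([479.8, 202. ]), 0.92, 0.7)}
 t 28.6 tcp [599.7  59.8 181.4] F [ 0.1 -0.   0.3] w 84.8 gf 0.0
```

View pics/both5.png

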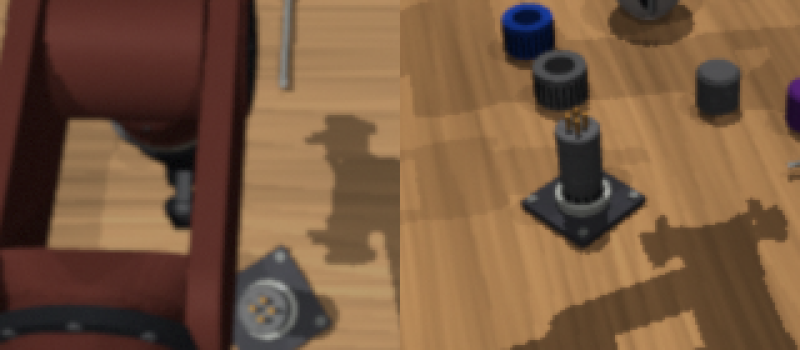

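The insert is seated and centred at (467.6, 13.8) in the top view. Next I'll get the collar's top-view position from the first picture and pick it up.

Run:
```python
from arm import *
im=cv2.imread("pics/top0.png").astype(int)
sat=im[:,:,2]-im[:,:,0]   # wood is strongly red>blue
m=np.zeros(sat.shape,np.uint8); m[248:288,168:208]=(sat[248:288,168:208]<18)
k,l,s,_=cv2.connectedComponentsWithStats(m); i=1+s[1:,4].argmax(); print(s[i])
ys,xs=np.nonzero(l==i); p=np.vstack([np.c_[xs+dx,ys+dy] for dx in(-.4,.4) for dy in(-.4,.4)]).astype(np.float32)
c,a=feat(cv2.convexHull(p)); x=fit("top",[(31,0,42)],0,c); print(x,a/model("top",[(31,0,42)],*x,0)[1])
```

```text
[173 254  29  26 435]
[482.66137297 201.25133535] 0.9180015070743253
```

Run:
```python
from arm import *
goto(pose(481.5,201,150),[180,0,90])
pick(481.5,201,21,90,lift=130)
x,y=467.7,13.9
goto(pose(x,y,151),[180,0,90]); wait(.5); st("over")
b=[proj(n,[[x,y,151]])[0] for n in CAM]
for n in CAM: cv2.imwrite(f"pics/{n}6.png",get_image(n)[120:260,160:320,::-1].repeat(4,0).repeat(4,1))
print(locate("collar_mid",near=b,z0=130,tol=20))
```

```text
down t 31.2 tcp [482.2 201.2   3.1] F [ 0.5 -0.7  0.1] w 84.8 gf 0.0
gripped t 31.6 tcp [482.1 201.2   2.9] F [0.3 0.8 3.9] w 59.5 gf 43.5
lifted t 32.8 tcp [480.6 200.7 131.2] F [-0.5 -0.2 -0.8] w 59.5 gf 43.1
over t 34.1 tcp [467.7  14.3 132.3] F [-0.8  0.4 -0.7] w 59.1 gf 43.1
{'side': (array([467.5,  11.6]), 0.93, 0.74)}
```

View pics/side6.png

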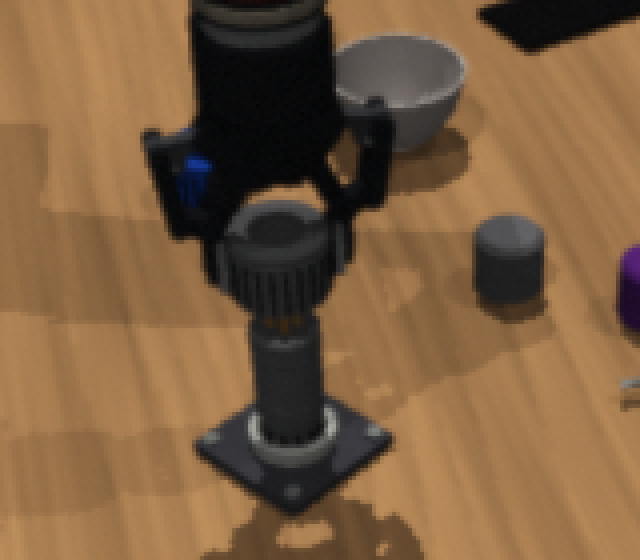

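Run:
```python
from arm import *
x,y=467.7,13.9
move_l(pose(x,y,128),speed=60); wait(.25)
z=lower(x,y,87.5,dz=4,speed=45,fmax=6); print(z)
cv2.imwrite("pics/side7.png",get_image("side")[120:260,160:320,::-1].repeat(4,0).repeat(4,1))
```

```text
lowered t 37.8 tcp [467.9  13.9  68.9] F [-0.2  0.  -0.4] w 59.4 gf 43.2
87.5
```

View pics/side7.png

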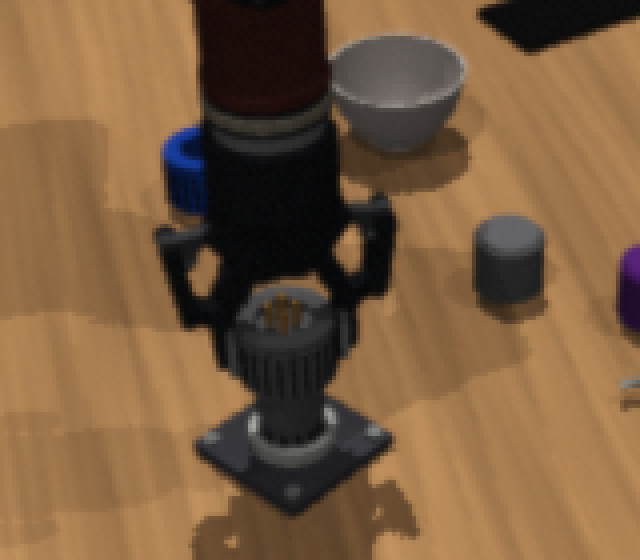

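The collar is over the flange with the pins through its hole. I'll release it and pick up the grey cap.

Run:
```python
from arm import *
release(467.7,13.9,87.5,80)
goto(pose(648.5,138.1,110),[180,0,141.5])
pick(648.5,138.1,23,141.5,lift=60)
for n in CAM: cv2.imwrite(f"pics/{n}8.png",get_image(n)[120:260,160:320,::-1].repeat(4,0).repeat(4,1))
print("collar",locate("collar_mid",near=[proj(n,[[468,14,87]])[0] for n in CAM],z0=66))
a,b=[cv2.imread(f"pics/{n}8.png") for n in CAM]
cv2.imwrite("pics/both8.png",cv2.resize(np.hstack([a,b]),(800,350)))
```

```text
open t 38.4 tcp [467.7  13.9  68.8] F [-0.1 -0.4 -0.4] w 84.8 gf 0.0
down t 41.8 tcp [649.4 138.2   5.4] F [0.2 0.4 0.4] w 84.7 gf 0.0
gripped t 42.2 tcp [649.1 138.2   5. ] F [ 0.2 -0.9  3.1] w 49.5 gf 41.7
lifted t 42.8 tcp [648. 138.  64.] F [ 0.3 -0.  -0.5] w 49.4 gf 41.5
collar {'side': (array([467.,  13.]), 1.05, 0.89)}
```

View pics/both8.png

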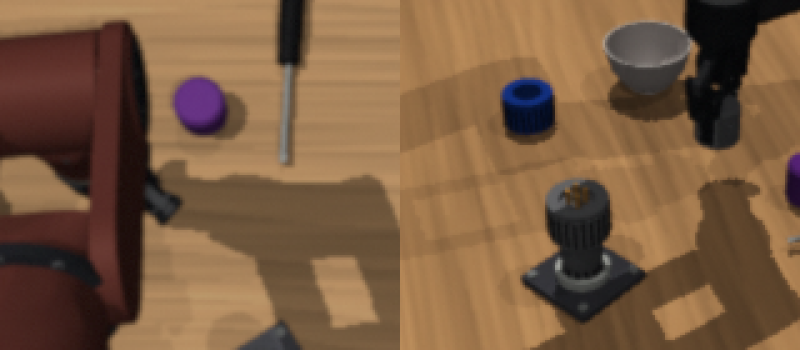

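Run:
```python
from arm import *
x,y=467.5,13.7
move_l(pose(648.5,138.1,185),speed=150)
goto(pose(x,y,180),[180,0,141.5]); wait(.5); st("over")
move_l(pose(x,y,160),speed=60); wait(.25)
z=lower(x,y,131.5,dz=3,speed=40,fmax=6); print(z)
cv2.imwrite("pics/side9.png",get_image("side")[110:250,160:320,::-1].repeat(4,0).repeat(4,1))
```

```text
over t 45.2 tcp [467.7  13.9 161.3] F [-0.6  0.8 -0.4] w 49.3 gf 41.5
lowered t 48.5 tcp [467.7  13.7 112.9] F [ 0.7 -0.4 -0.3] w 49.6 gf 41.5
131.5
```

View pics/side9.png

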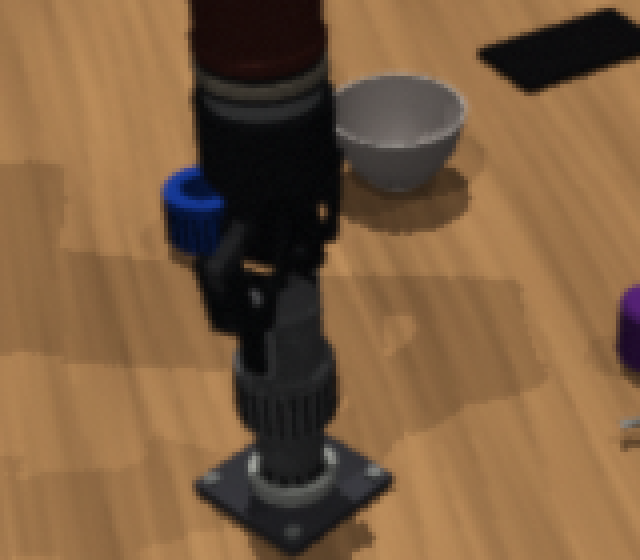

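The cap sits on the collar, concentric at about crop (293,320). I'll release it and check.

Run:
```python
from arm import *
release(467.5,13.7,131.5,80)
goto(pose(560,-250,220),[180,0,90]); wait(.5); st()
for n in CAM: cv2.imwrite(f"pics/{n}10.png",get_image(n)[130:290,180:340,::-1].repeat(4,0).repeat(4,1))
print(locate("cap_mid",near=[proj(n,[[468,14,131]])[0] for n in CAM],z0=108))
print(locate("collar_mid",near=[proj(n,[[468,14,87]])[0] for n in CAM],z0=66))
a,b=[cv2.imread(f"pics/{n}10.png") for n in CAM]
cv2.imwrite("pics/both10.png",cv2.resize(np.hstack([a,b]),(800,400)))
```

```text
open t 49.2 tcp [467.4  13.7 112.8] F [0.6 0.7 0.5] w 85.1 gf 0.0
 t 51.4 tcp [ 560.1 -249.7  201.5] F [-0.2  0.6  0. ] w 84.6 gf 0.0
{'top': (array([467.1,  13.5]), 0.99, 0.79), 'side': (array([466.6,  11.3]), 0.99, 0.79)}
{'side': (array([465.9,   4.5]), 0.85, 0.69)}
```

View pics/both10.png

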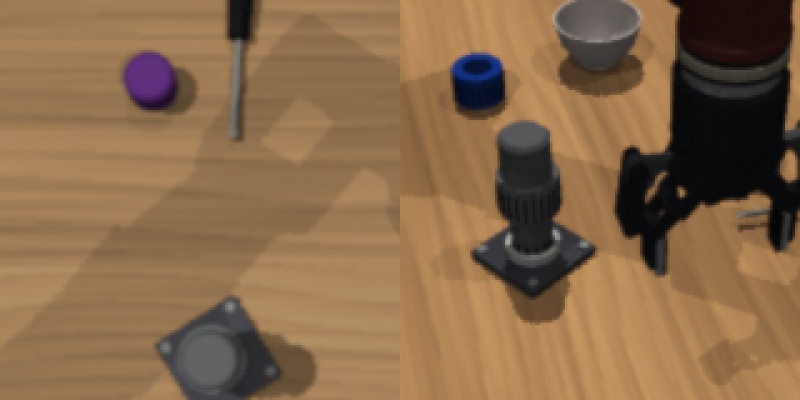

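The stack is upright and centred: cap at side-crop (524,150), collar (528,195), housing (531,235). The look-alikes, tub and screwdriver look untouched, and the arm is clear.

```bash
python3 -c "
from station import *
print(sign_off())"
```

```text
the job is handed in; nothing more can be done
None
```

The plug is back together in the socket, assembled in the order asked (housing, insert, collar, cap); the stack stands upright and centred to within about 1 mm in the top view, and I handed the job in after about 52 s of robot time.

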